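Refit the coin tray and latch the touch-release cash drawer

TASK

The shop's cash drawer stands open. Lower the coin tray into its front bay so that it lies flat on the bottom (do not drop it in), then press the drawer shut by its front, without slamming or forcing it, until its push-push catch has taken hold; let go and check that it stays shut, and press it in again if it springs back. Leave the calculator, the jar and the soy bottle where they are.

Things in the scene. Friction and masses are not known exactly. Their poses are not given: they have to be found in the camera images.
- housing_rim (a point): middle of the front upper edge of the cash drawer's fixed dark steel housing, 92 mm above the counter; x axis from its front to its back, away from the robot, z up. The housing is 320 mm deep (x), 270 mm wide (y), 92 mm high, screwed to the counter, turned by up to 0.12 rad. The drawer slides out along its own -x through its front; the opening's upper edge is 89 mm above the counter
- housing_top (a point): centre line of the housing's top, 60 mm behind its front edge. Hidden below is the push-push catch with a hard rubber stop that the drawer meets about 5 mm past its true latched place: there the push rises steeply from about 10 N, by 5 N or more per mm. Feeling it means far enough: 13 to 17 N is a firm press, over 25 N strains the catch. Pressing a latched drawer in again can release it
- drawer (a joint): how far the drawer is out, m: about 0.15 at the start (0.165 at most), 0 at its nominal latched place, negative when deeper. Friction 1 to 2 N; over the last 34 mm a spring pushes out with 2 rising to 8 N, so unlatched it springs out 30 mm or more. The true latched place differs unseen from housing to housing, -0.007 to +0.007. To latch, press about 4.5 mm past it, then let go
- front_face (a point): centre of the outer face of the drawer's front panel, 55 mm above the counter, moving with the drawer; x axis into the housing (the way to press), y along the panel, z up. The panel is grey metal, 12 mm thick, 266 mm wide, 8 to 88 mm above the counter, with a flat lock 95 mm off the centre (own -y). Latched, its back stands 8 to 22 mm in front of the housing
- coin_bay (a point): centre of the floor of the empty bay just behind the drawer's front panel, 13 mm above the counter, moving with the drawer; axes as front_face. The bay is 98 mm (x) by 216 mm (y); its side and rear walls rise 40 mm above this floor, the front panel 75 mm. Behind it lie three note bays with wire clips. With the drawer open the bay lies clear, its rear wall 50 to 70 mm in front of the housing
- coin_tray_center (a point): centre of the loose grey coin tray, 24 mm above its underside: 90 mm (own x) by 208 mm (own y), walls 40 mm high, floor 3 mm, four coin cups in a row. A finger rib across its middle, 14 mm thick (own y), 85 mm long (own x), top 48 mm above the underside, has 47 mm wide cups beside it. 0.3 to 0.5 kg. Same turned half round. Starts left or right of the drawer; fits the bay with 4 mm play all round
- calculator: black desk calculator, 150 by 105 by 20 mm, lying on the counter on the other side of the drawer from the coin tray; origin: centre of its underside
- jar: glass jar, 72 mm wide, 95 mm high, standing on the counter beside the housing; origin: centre of its underside
- soy_bottle: dark bottle, 64 mm wide, 215 mm high, standing on the counter on the other side of the housing; origin: centre of its underside

How it is judged (in metres and radians):
On the way, in this order (a step that is already met when the one before it is completed fails the run):
1. the coin tray lies flat on the floor of the drawer's bay, let go, with the drawer still open (z of coin_tray_center in the frame of coin_bay below 0.029 m and angle between coin_tray_center's own z axis and vertical below 0.05 rad and horizontal distance between coin_tray_center and coin_bay below 0.01 m and value of joint drawer above 0.09 m and contact force between the fingers and coin_tray below 0.05 N), for 0.2 s.
2. the drawer has been pressed in and let go, and stays shut with nothing touching it (value of joint drawer between -0.01 and 0.012 m and contact force between each of the fingers, the arm and drawer below 0.05 N), for 0.5 s.
At the end, for the whole second after the job is handed in: the drawer stands latched (10 mm inside to 12 mm outside its nominal shut place, at rest, nothing touching it) and the coin tray lies flat on the floor of its bay (within 5 mm of fully down and 10 mm of the bay's centre, tilted less than 0.05 rad) (all of step 2 and velocity of joint drawer between -0.01 and 0.01 m/s and z of coin_tray_center in the frame of coin_bay below 0.029 m and angle between coin_tray_center's own z axis and vertical below 0.05 rad and horizontal distance between coin_tray_center and coin_bay below 0.01 m).
It fails at once if the drawer was forced: pushed with more than 25 N (contact force between any of the fingers, the arm and drawer above 25 N).
It fails at once if the drawer was slammed: moving in faster than 0.35 m/s (velocity of joint drawer below -0.35 m/s).
It fails at once if the coin tray was dropped (falling free by more than about 25 mm) (contact force between the fingers and coin_tray below 0.01 N and linear speed of coin_tray above 0.7 m/s).
It fails at once if the calculator, the jar or the soy bottle was pushed away or knocked over (distance of any of calculator, jar, soy_bottle from where it was at the start of the episode above 0.03 m).
It also fails if it takes over 72 s, if anything falls off the work surface, if the arm or the gripper's body presses on something with over 40 N, if the wrist force passes 120 N, or if a joint passes its speed limit or range.

ROBOT

A 6-joint arm with a two-finger parallel gripper is mounted at the origin on the work surface. World frame = base frame: x ahead of the robot, y to its left, z up, the work surface at z = 0. Lengths are in mm, angles in rad, forces in N, time in s.
With the tool pointing down it reaches from about 350 to 975 mm from the base axis. Payload 7.1 kg.
Tool frame: the origin (TCP) lies at the very end of the fingers, on their centre line; the grasp point (between the pads) lies 19 mm behind it (ctrl.tcp_to_grasp is the distance from the TCP to the grasp point, in mm); z points along the fingers, x is the direction in which the jaws open and shut, and the axes are right-handed (so a half turn about z gives the same grasp; the last joint's range is limited). The gripper opens to 88 mm and grips with 3 to 60 N. Pads are 20 mm wide; open, the fingers measure 115 mm over their backs; the gripper's body (75 mm by 178 mm) begins 61 mm behind the grasp point.
Start: joints at [-1.314, 0.423, 1.63, -0, 1.089, -0.019], TCP at [170.216, -601.358, 222.675] pointing down, gripper open.
Joint ranges: [-3, 3], [-0.9, 2.11], [0.09, 2.58], [-1.31, 4.45], [0.11, 2.69], [-2.54, 2.54]. Speed limits (rad/s): [2.39, 2.39, 3.01, 3.14, 3.14, 3.14].

INTERFACE

Orientations are given as a rotation vector (axis times angle).
In Python, from workcell import get_obs, viewer, ctrl, masks_of gives the robot as it stands. The module is installed in compiled form; this text tells all that it offers.
- The arm moves only by the shell command python3 -m inch 'ROWS'. ROWS is JSON, a list of rows, each an object of numbers: "tx", "ty", "tz": the shift along the tool's x, y, z in cm; "ax", "ay", "az": the turn, a rotation vector about the tool's x, y, z in degrees; "jaw": the opening, from 0 (shut) to 1 (fully open). In form: [{"tx": .., "ty": .., "tz": .., "ax": .., "ay": .., "az": .., "jaw": ..}, ...]. A call has 1 to 12 rows; each row shifts and turns the commanded pose from where the row before left it, along the tool's axes as they then stand; what a row does not reach is not made up. A row lasts 1/8 s, in which the tool goes at most 62.5 mm and 10.7 degrees, less where a joint would pass 70% of its speed; a pose out of reach is approached as far as the arm can. A call is refused whole if a number of a shift passes 6.25 or a number of a turn 10.7, either way. A call with a gripper value outside its range is refused whole. The fingers move at their own pace and stop on an object; the grip force is fixed at half the most. Time passes only in rows, so rows that do not move let the fingers close. It gives the time, the measured TCP pose, the force and the opening at its end, in the units of the state.
- get_obs(): the state, without advancing time (a new reading comes with each control period).
- viewer.get_image(name): name is "side" or "top"; returns (picture, depth): 400x640x3 uint8, red, green, blue; 400x640 float32, mm along the optical axis (not along the pixel's ray), 0 where there is no reading.
- viewer.get_calibration(name): a dict with "fx", "fy", "cx", "cy" (pixels), "rvec" (rotation vector, rad) and "tvec" (3), from world to camera coordinates, as OpenCV has them. Camera axes: x right, y down, z forward; pixel columns grow to the right and rows downward; lengths in mm; the calibration is good to about 2 mm. A picture is of the moment at which its call begins. get_calibration takes no time and is no camera call.
- ctrl.close_job(): hands the job in, once; it reports no verdict.
Trained networks look in the newest picture that a camera, given by its name, has taken for a name from the list of things; names that differ only in an ending like _2 or _b are one class to them, and where a whole thing is asked for, a point or a joint stands for the part that bears it (a point fixed in the world has none). Each returns a list of dicts, best first, with "score" (0 to 1); they miss things now and then, are a little off and sometimes report something else, mostly with a low value. They report only what shows in the picture. A call takes as long as a camera call.
- masks_of(camera, thing): "pixels" (400x640 bool, what is visible of it) and "location" ([column, row] in pixels, amid what is visible of it).
The state is a dict: "t": time; "qpos": joint angles; "qvel": joint speeds; "joint_torque": joint torques, N m; "ee_pos": TCP position; "orientation": TCP orientation; "ft_force": force on the tool from outside, world axes, zero at the start; "moment": the same for the moment, N m; "width": finger opening in mm.
Only numpy, scipy, OpenCV 4.12 (cv2) and the standard library are available. Lean on these libraries where they do the work, as an engineer would, in place of code of your own. Each camera call takes 0.05 s, during which the arm holds its last target. There are 200 camera calls.

## Working session

There is one attempt and no reset: what is moved stays moved. The work goes in short steps, Python scripts to look and compute and a shell command to move; the robot and the scene stay as the last step left them, time stands still between calls to the robot, and variables do not carry over. Pictures are saved under pics/ and viewed, about 8 in all and at most 12, crops included, and the job is handed in when it is done.

```bash
mkdir -p pics; cat > h.py <<'E'
import numpy as np, cv2
from scipy.spatial.transform import Rotation as R
from workcell import get_obs, viewer, ctrl, masks_of
def cloud(name, depth):
    c=viewer.get_calibration(name); v,u=np.mgrid[0:400,0:640]
    p=np.stack([(u-c['cx'])/c['fx']*depth,(v-c['cy'])/c['fy']*depth,depth],-1)
    Rm=R.from_rotvec(np.ravel(c['rvec'])).as_matrix()
    w=(p-np.ravel(c['tvec']))@Rm
    w[depth<=0]=np.nan
    return w
def rect(xy):
    (c,s,a)=cv2.minAreaRect(xy.astype(np.float32)); return np.round(c,1),np.round(s,1),round(a,2)
E
cat > m.py <<'E'
from h import *
o=get_obs(); print(o['t'],o['ee_pos'],o['orientation'],o['ft_force'])
ims=[]
for n in ['top','side']:
    im,d=viewer.get_image(n); w=cloud(n,d); ims.append(im); np.save(n+'.npy',w)
    for t in ['coin_tray_center','front_face','coin_bay','housing_rim','calculator','jar','soy_bottle']:
        for r in masks_of(n,t)[:2]:
            m=r['pixels']; p=w[m]; p=p[~np.isnan(p[:,0])]
            if len(p)<20: continue
            print(n,t,round(r['score'],2),np.round(r['location']),len(p),np.round(np.median(p,0)),'z5-95',np.round(np.percentile(p[:,2],[5,95])),rect(p[:,:2]))
            np.save(f'{n}_{t}.npy',m)
for n,im in zip(['top','side'],ims): cv2.imwrite(f'pics/{n}0.png',im[:,:,::-1])
E
python3 m.py
```

```text
0.0 [ 170.08385648 -600.83717179  221.9103455 ] [-2.50498081e+00  1.89439337e+00  1.88195284e-03] [ 0.15904654  0.68620824 -0.12762388]
top coin_tray_center 0.89 [440. 233.] 2225 [ 464. -351.    8.] z5-95 [ 0. 45.] (array([ 468.5, -347.5]), array([212.5,  92. ]), 10.05)
top front_face 0.82 [322. 205.] 4696 [565.  13.  15.] z5-95 [10. 87.] (array([569.3,  16.1]), array([198.4, 273.8]), 5.97)
top coin_bay 0.69 [323. 201.] 4804 [568.  12.  15.] z5-95 [10. 88.] (array([571.3,   9.2]), array([197.6, 260.7]), 6.03)
top housing_rim 0.6 [313. 153.] 13316 [715.  27.  91.] z5-95 [11. 96.] (array([743.4,  30.1]), array([548.2, 269.7]), 6.15)
top calculator 0.7 [315. 149.] 13582 [715.  27.  91.] z5-95 [11. 96.] (array([746.2,  30.5]), array([554. , 292.6]), 6.21)
top calculator 0.65 [202. 230.] 1683 [480. 378.  22.] z5-95 [14. 26.] (array([483.5, 383.8]), array([158.3, 113.4]), 5.52)
top jar 0.95 [441. 164.] 558 [ 669. -350.   92.] z5-95 [30. 98.] (array([ 674.8, -355. ]), array([65.7, 66. ]), 84.84)
top soy_bottle 0.94 [214. 157.] 743 [694. 327. 138.] z5-95 [ 19. 216.] (array([728. , 376.1]), a
[... 464 characters left out ...]
 z5-95 [10. 85.] (array([595.8, -41.2]), array([237.9, 378.9]), 5.4)
side housing_rim 0.93 [274. 199.] 10883 [695.  60.  77.] z5-95 [10. 92.] (array([1318.8, -293.9]), array([ 534.5, 1918.5]), 63.42)
side housing_rim 0.16 [202. 246.] 1532 [689. 352. 107.] z5-95 [ 14. 209.] (array([775.5, 279.1]), array([ 62.8, 252. ]), 49.46)
side calculator 0.97 [262. 312.] 2582 [474. 390.  19.] z5-95 [ 9. 22.] (array([486.9, 375.6]), array([161.5, 120.5]), 6.11)
side jar 0.81 [349. 153.] 528 [ 666. -335.   58.] z5-95 [ 7. 94.] (array([ 701.8, -402.3]), array([ 71.3, 181.8]), 28.77)
side soy_bottle 0.71 [205. 245.] 1573 [689. 352. 107.] z5-95 [ 11. 208.] (array([799.6, 265.7]), array([ 68. , 306.5]), 50.67)
```

View pics/top0.png

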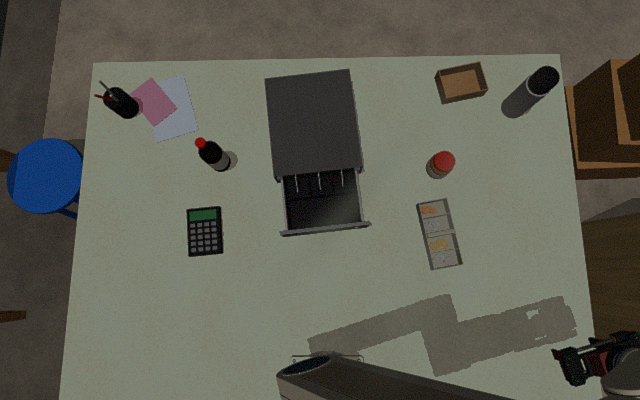

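```bash
python3 - <<'E'
from h import *
w=np.load('top.npy')
# tray: points above 30
m=np.load('top_coin_tray_center.npy'); p=w[m]
for a,b in [(30,43),(44,52),(-5,8)]:
    q=p[(p[:,2]>a)&(p[:,2]<b)]; print('tray',a,b,len(q),rect(q[:,:2]),np.median(q,0).round(1))
m=cv2.dilate(np.load('top_front_face.npy').astype(np.uint8),np.ones((5,5)))>0; p=w[m]; p=p[~np.isnan(p[:,0])]
for a,b in [(78,95),(45,60),(8,18)]:
    q=p[(p[:,2]>a)&(p[:,2]<b)]; print('drw',a,b,len(q),rect(q[:,:2]),np.median(q,0).round(1), np.percentile(q[:,0],[2,98]))
m=np.load('top_housing_rim.npy');p=w[m];q=p[(abs(p[:,2]-92)<6)&(p[:,0]>580)];q=q[(q[:,0]>600)]; print('hous',len(q),rect(q[:,:2]))
# fit front lip of housing
E
```

```text
tray 30 43 306 (array([ 466. , -347.9]), array([207.5,  92. ]), 10.05) [ 473.6 -338.4   37.5]
tray 44 52 120 (array([ 463.8, -353.7]), array([91.1, 34. ]), 81.75) [ 465.  -349.6   47.7]
tray -5 8 1163 (array([ 469.5, -347. ]), array([210.7,  90.5]), 10.38) [ 462.  -356.6    3.7]
drw 78 95 504 (array([565.2,  10.1]), array([182. , 263.6]), 6.1) [484.7   3.3  88.6] [465.31803002 660.89926617]
drw 45 60 404 (array([566.7,   8.1]), array([188.9, 243.3]), 5.13) [586.7  17.6  51.9] [465.93425998 659.55052508]
drw 8 18 3247 (array([571.1,  12.6]), array([195.6, 252.4]), 6.48) [571.6  12.3  13.3] [493.29044151 666.79877047]
hous 8490 (array([808.7,  37.1]), array([322.3, 269.7]), 6.16)
```

```bash
python3 - <<'E'
from h import *
y=np.radians(6.16); rim=np.array([808.7,37.1])-160*np.array([np.cos(y),np.sin(y)])
print('rim',rim)
for n in ['top','side']:
    w=np.load(n+'.npy').reshape(-1,3); w=w[~np.isnan(w[:,0])]
    d=w[:,:2]-rim; u=d@[np.cos(y),np.sin(y)]; v=d@[-np.sin(y),np.cos(y)]; z=w[:,2]
    s=(u>-230)&(u<10)&(abs(v)<150)
    f=s&(abs(z-88)<5)&(u<-100); print(n,'panel top u',np.percentile(u[f],[2,50,98]),'v',np.percentile(v[f],[1,99]),np.polyfit(v[f],u[f],1))
    f=s&(z>30)&(z<75)&(u<-100)&(abs(v)<80);print('face',f.sum(),np.percentile(u[f],[5,50,95]))
    f=s&(abs(z-13)<5)&(abs(v)<90)&(u<-20); print('floor u',np.percentile(u[f],[1,50,99]), np.median(z[f]))
    f=s&(abs(z-53)<6)&(abs(v)<95)&(u>-120)&(u<-30);print('rearwall',f.sum(),np.percentile(u[f],[10,50,90]))
    f=s&(abs(z-13)<5)&(u>-130)&(u<-90); print('floor v',np.percentile(v[f],[1,99]))
    f=s&(abs(z-50)<6)&(u>-140)&(u<-80); print('sidewalls v',np.percentile(v[f&(v<0)],[5,50,95]),np.percentile(v[f&(v>0)],[5,50,95]))
    # tray
    t=np.radians(10.1); c=np.array([466,-348]); d=w[:,:2]-c; a=d@[np.cos(t),np.sin(t)]; b=d@[-np.sin(t),np.cos(t)]
    f=(abs(a)<30)&(abs(b)<36)&(z>43)&(z<55); print('rib a',np.percentile(a[f],[5,50,95]),'b',np.percentile(b[f],[2,98]),np.polyfit(b[f],a[f],1))
    f=(abs(a)<120)&(abs(b)<60)&(z>32)&(z<50); print('tray a',np.percentile(a[f],[1,99]),'b',np.percentile(b[f],[1,99]))
E
```

```text
rim [649.62382088  19.93115502]
top panel top u [-175.81345048 -170.01116176 -164.20138807] v [-130.34518317  129.02578258] [-3.85850673e-04 -1.70108436e+02]
face 78 [-176.08173725 -175.74265828 -175.41310522]
floor u [-155.4679147   -96.01900403  -21.47561375] 13.398917037406331
rearwall 116 [-65.81461902 -63.95674312 -52.57263934]
floor v [-105.73322987  106.10001069]
sidewalls v [-111.68952164 -109.73057903 -108.04401634] [107.83661433 109.32886381 111.91505568]
rib a [-6.34659403 -0.27334821  5.92365536] b [-34.09167509  34.43515309] [-0.01031885 -0.20547971]
tray a [-103.70047843  103.37635539] b [-45.67594338  45.44842531]
side panel top u [-176.12370826 -170.31896993 -164.08492971] v [-128.04507653  132.5218273 ] [ 2.23891278e-03 -1.70451731e+02]
face 253 [-176.45051303 -175.41886493 -174.27651132]
floor u [-176.03920486  -93.87355227  -22.6325773 ] 11.566977825726823
rearwall 95 [-65.97066953 -64.28290938 -56.06320287]
floor v [-110.06183556  112.17549683]
sidewalls v [-111.90402105 -108.62161417 -104.46177296] [107.88910782 111.16993853 113.44323528]
rib a [-6.14519807 -0.25105072  5.4176452 ] b [-31.30534814  32.78133681] [ 0.00882423 -0.54752379]
tray a [-103.85574691  103.15760904] b [-48.73225831  49.64726107]
```

```bash
python3 -m inch '[{"az":-10.5,"jaw":0.6,"tz":-0.5,"ty":-2},{"az":-10.5,"jaw":0.6},{"az":-10.5,"jaw":0.6},{"az":-10.5,"jaw":0.6},{"az":-10.5,"jaw":0.6},{"az":-10.5,"jaw":0.6},{"az":-10.5,"jaw":0.6},{"az":-10.5,"jaw":0.6}]'; python3 -c "
from h import *
o=get_obs();print(o['ee_pos'],R.from_rotvec(o['orientation']).as_matrix().round(3))"
```

```text
[ 170.23335018 -601.35884884  222.68609646] [[ 0.272 -0.962  0.   ]
 [-0.962 -0.272 -0.   ]
 [ 0.    -0.    -1.   ]]$[0]: bad value
```

```bash
python3 -m inch '[{"tx":0,"ty":0,"tz":0,"ax":0,"ay":0,"az":-10.5,"jaw":0.6},{"tx":0,"ty":0,"tz":0,"ax":0,"ay":0,"az":-10.5,"jaw":0.6},{"tx":0,"ty":0,"tz":0,"ax":0,"ay":0,"az":-10.5,"jaw":0.6},{"tx":0,"ty":0,"tz":0,"ax":0,"ay":0,"az":-10.5,"jaw":0.6},{"tx":0,"ty":0,"tz":0,"ax":0,"ay":0,"az":-10.5,"jaw":0.6},{"tx":0,"ty":0,"tz":0,"ax":0,"ay":0,"az":-10.5,"jaw":0.6},{"tx":0,"ty":0,"tz":0,"ax":0,"ay":0,"az":-10.5,"jaw":0.6},{"tx":0,"ty":0,"tz":0,"ax":0,"ay":0,"az":-10.5,"jaw":0.6}]'; cat > g.py <<'E'
from h import *
import sys
o=get_obs();M=R.from_rotvec(o['orientation']).as_matrix();print(round(o['t'],2),o['ee_pos'].round(1) if hasattr(o['ee_pos'],'round') else o['ee_pos'],'yaw',np.degrees(np.arctan2(M[1,0],M[0,0])).round(2),'zaxis',M[:,2].round(3),'F',np.round(o['ft_force'],2),'w',o['width'],'q',np.round(o['qpos'],2))
if len(sys.argv)>3:
    g=np.array([float(a) for a in sys.argv[1:4]]); print('tool cm',(M.T@(g-o['ee_pos'])/10).round(2))
E
python3 g.py 466 -348 130
```

```text
t: 1.8
ee_pos: [170.2, -601.4, 222.7]
orientation: [3.129, 0.278, -0.0]
ft_force: [0.2, -0.1, -0.2]
width: 52.9
1.8 [ 170.2 -601.4  222.7] yaw 10.15 zaxis [-0. -0. -1.] F [ 0.24 -0.12 -0.18] w 52.92426084059602 q [-1.31  0.42  1.63 -0.    1.09 -1.49]
tool cm [ 33.58 -19.73   9.27]
```

```bash
python3 -m inch '[{"tx":2.36,"ty":-0.97,"tz":0,"jaw":0.6},{"tx":4,"ty":-2.5,"tz":1,"jaw":0.6},{"tx":4,"ty":-2.5,"tz":1,"jaw":0.6},{"tx":4,"ty":-2.5,"tz":1,"jaw":0.6},{"tx":4,"ty":-2.5,"tz":1,"jaw":0.6},{"tx":4,"ty":-2.5,"tz":1,"jaw":0.6},{"tx":4,"ty":-2.5,"tz":1,"jaw":0.6},{"tx":3.6,"ty":-2,"tz":1,"jaw":0.6},{"tx":2.4,"ty":-1.26,"tz":1,"jaw":0.6},{"tx":1.2,"ty":-0.5,"tz":1.27,"jaw":0.6},{"jaw":0.6}]'; python3 g.py 466 -348 14
```

```text
1.8 [ 170.2 -601.4  222.7] yaw 10.15 zaxis [-0. -0. -1.] F [ 0.24 -0.12 -0.18] w 52.92426084059602 q [-1.31  0.42  1.63 -0.    1.09 -1.49]
tool cm [ 33.58 -19.73  20.87]$[0]: bad value
```

All seven keys are required in each row.

```bash
python3 -m inch '[{"tx":2.36,"ty":-0.97,"tz":0,"ax":0,"ay":0,"az":0,"jaw":0.6},{"tx":4,"ty":-2.5,"tz":1,"ax":0,"ay":0,"az":0,"jaw":0.6},{"tx":4,"ty":-2.5,"tz":1,"ax":0,"ay":0,"az":0,"jaw":0.6},{"tx":4,"ty":-2.5,"tz":1,"ax":0,"ay":0,"az":0,"jaw":0.6},{"tx":4,"ty":-2.5,"tz":1,"ax":0,"ay":0,"az":0,"jaw":0.6},{"tx":4,"ty":-2.5,"tz":1,"ax":0,"ay":0,"az":0,"jaw":0.6},{"tx":4,"ty":-2.5,"tz":1,"ax":0,"ay":0,"az":0,"jaw":0.6},{"tx":3.6,"ty":-2,"tz":1,"ax":0,"ay":0,"az":0,"jaw":0.6},{"tx":2.4,"ty":-1.26,"tz":1,"ax":0,"ay":0,"az":0,"jaw":0.6},{"tx":1.2,"ty":-0.5,"tz":1.27,"ax":0,"ay":0,"az":0,"jaw":0.6},{"tx":0,"ty":0,"tz":0,"ax":0,"ay":0,"az":0,"jaw":0.6}]' >/dev/null; python3 g.py 466 -348 14
```

```text
3.17 [ 467.  -349.3  128.8] yaw 9.86 zaxis [-0.002  0.001 -1.   ] F [-0.05 -0.54 -0.13] w 52.804754729573986 q [-0.66  0.49  1.79 -0.    0.87 -0.83]
tool cm [-0.06 -0.13 11.49]
```

```bash
python3 -m inch '[{"tx":0,"ty":0,"tz":3,"ax":0,"ay":0,"az":0,"jaw":0.6},{"tx":0,"ty":0,"tz":3,"ax":0,"ay":0,"az":0,"jaw":0.6},{"tx":0,"ty":0,"tz":2.5,"ax":0,"ay":0,"az":0,"jaw":0.6},{"tx":0,"ty":0,"tz":2,"ax":0,"ay":0,"az":0,"jaw":0.6},{"tx":0,"ty":0,"tz":1,"ax":0,"ay":0,"az":0,"jaw":0.6},{"tx":0,"ty":0,"tz":0,"ax":0,"ay":0,"az":0,"jaw":0.6}]' ; python3 g.py 466 -348 14; python3 -m inch '[{"tx":0,"ty":0,"tz":0,"ax":0,"ay":0,"az":0,"jaw":0},{"tx":0,"ty":0,"tz":0,"ax":0,"ay":0,"az":0,"jaw":0},{"tx":0,"ty":0,"tz":0,"ax":0,"ay":0,"az":0,"jaw":0},{"tx":0,"ty":0,"tz":0,"ax":0,"ay":0,"az":0,"jaw":0},{"tx":0,"ty":0,"tz":0,"ax":0,"ay":0,"az":0,"jaw":0},{"tx":0,"ty":0,"tz":0,"ax":0,"ay":0,"az":0,"jaw":0}]'; python3 g.py 466 -348 14
```

```text
t: 3.92
ee_pos: [466.9, -350.0, 14.6]
orientation: [-3.13, -0.268, 0.001]
ft_force: [0.7, -0.6, 0.9]
width: 52.6
3.92 [ 466.9 -350.    14.6] yaw 9.78 zaxis [-0.001  0.    -1.   ] F [ 0.65 -0.64  0.9 ] w 52.63279664203004 q [-0.66  0.67  1.82 -0.    0.66 -0.83]
tool cm [-0.06 -0.21  0.06]
t: 4.68
ee_pos: [467.3, -349.8, 15.2]
orientation: [3.13, 0.269, -0.0]
ft_force: [-2.1, 0.9, 3.4]
width: 13.4
4.67 [ 467.3 -349.8   15.2] yaw 9.81 zaxis [-0. -0. -1.] F [-2.12  0.88  3.39] w 13.372933878920218 q [-0.66  0.67  1.82 -0.    0.66 -0.83]
tool cm [-0.1  -0.2   0.12]
```

```bash
python3 -m inch '[{"tx":0,"ty":0,"tz":-1,"ax":0,"ay":0,"az":0,"jaw":0},{"tx":0,"ty":0,"tz":-2,"ax":0,"ay":0,"az":0,"jaw":0},{"tx":0,"ty":0,"tz":-2,"ax":0,"ay":0,"az":-4,"jaw":0},{"tx":0,"ty":0,"tz":-2,"ax":0,"ay":0,"az":-9,"jaw":0},{"tx":0,"ty":0,"tz":-2,"ax":0,"ay":0,"az":-10,"jaw":0},{"tx":0,"ty":0,"tz":-2,"ax":0,"ay":0,"az":-10,"jaw":0},{"tx":0,"ty":0,"tz":-2,"ax":0,"ay":0,"az":-10,"jaw":0},{"tx":0,"ty":0,"tz":-1,"ax":0,"ay":0,"az":-10,"jaw":0},{"tx":0,"ty":0,"tz":0,"ax":0,"ay":0,"az":-10,"jaw":0},{"tx":0,"ty":0,"tz":0,"ax":0,"ay":0,"az":-10,"jaw":0},{"tx":0,"ty":0,"tz":0,"ax":0,"ay":0,"az":-9,"jaw":0},{"tx":0,"ty":0,"tz":0,"ax":0,"ay":0,"az":-4.3,"jaw":0}]'; python3 g.py 535.3 7.6 155
```

```text
t: 6.18
ee_pos: [467.2, -349.7, 156.1]
orientation: [2.096, 2.34, 0.0]
ft_force: [-0.2, -0.8, -4.6]
width: 13.8
6.17 [ 467.2 -349.7  156.1] yaw 96.29 zaxis [ 0.001 -0.    -1.   ] F [-0.19 -0.76 -4.59] w 13.827669136482958 q [-0.66  0.45  1.77  0.    0.92 -2.34]
tool cm [34.77 10.68  0.1 ]
```

```bash
python3 -m inch '[{"tx":1.5,"ty":0.5,"tz":0,"ax":0,"ay":0,"az":0,"jaw":0},{"tx":3,"ty":1,"tz":0,"ax":0,"ay":0,"az":0,"jaw":0},{"tx":4,"ty":1.2,"tz":0,"ax":0,"ay":0,"az":0,"jaw":0},{"tx":4,"ty":1.2,"tz":0,"ax":0,"ay":0,"az":0,"jaw":0},{"tx":4,"ty":1.2,"tz":0,"ax":0,"ay":0,"az":0,"jaw":0},{"tx":4,"ty":1.2,"tz":0,"ax":0,"ay":0,"az":0,"jaw":0},{"tx":4,"ty":1.2,"tz":0,"ax":0,"ay":0,"az":0,"jaw":0},{"tx":4,"ty":1.2,"tz":0,"ax":0,"ay":0,"az":0,"jaw":0},{"tx":3,"ty":1,"tz":0,"ax":0,"ay":0,"az":0,"jaw":0},{"tx":2,"ty":0.7,"tz":0,"ax":0,"ay":0,"az":0,"jaw":0},{"tx":1.3,"ty":0.4,"tz":0,"ax":0,"ay":0,"az":0,"jaw":0},{"tx":0,"ty":0,"tz":0,"ax":0,"ay":0,"az":0,"jaw":0}]'
cat > m2.py <<'E'
from h import *
import sys
exec(open('g.py').read())
tr=o['ee_pos']
y=np.radians(6.16); rim=np.array([649.6,19.9])
for n in ['top','side']:
    im,d=viewer.get_image(n); cv2.imwrite(f'pics/{n}_{sys.argv[-1]}.png',cv2.resize(im[90:290,200:460],None,fx=3,fy=3)[:,:,::-1]); w0=cloud(n,d)
    w=w0.reshape(-1,3); w=w[~np.isnan(w[:,0])]; dd=w[:,:2]-rim; u=dd@[np.cos(y),np.sin(y)]; v=dd@[-np.sin(y),np.cos(y)]; z=w[:,2]
    f=(abs(z-88)<5)&(u<-150)&(u>-200)&(abs(v)<135); f|=False
    if f.sum(): print(n,'panel u',np.percentile(u[f],[2,50,98]))
    for r in masks_of(n,'coin_tray_center')[:1]:
        p=w0[r['pixels']]; p=p[~np.isnan(p[:,0])]; dd=p[:,:2]-rim; P=np.c_[dd@[np.cos(y),np.sin(y)],dd@[-np.sin(y),np.cos(y)]]
        zb=o['ee_pos'][2]-15
        f=(p[:,2]>zb+30)&(p[:,2]<zb+46); print(n,'tray',round(r['score'],2),len(p),'z',np.percentile(p[:,2],[2,98]).round(1),'rim u',np.percentile(P[f,0],[1,99]).round(1),'v',np.percentile(P[f,1],[1,99]).round(1),rect(P[f]))
E
python3 m2.py a
```

```text
t: 7.68
ee_pos: [537.6, 8.6, 155.3]
orientation: [2.099, 2.337, 0.0]
ft_force: [0.3, -0.2, -3.9]
width: 13.8
7.67 [537.6   8.6 155.3] yaw 96.15 zaxis [ 0.  0. -1.] F [ 0.29 -0.21 -3.91] w 13.838844876858543 q [-0.01  0.39  1.87  0.    0.88 -1.68]
top panel u [-175.27173565 -169.99011987 -163.8049734 ]
top tray 0.6 138 z [140.6 182.7] rim u [-158.3  -84.4] v [-101.8   58. ] (array([-130.3,  -25.7]), array([ 73.2, 160.1]), 7.43)
side panel u [-175.99669794 -170.74793887 -163.77948026]
side tray 0.71 1679 z [139.5 184.3] rim u [-159.4  -68.4] v [-103.4  106.5] (array([-113.4,    1. ]), array([213.2,  93. ]), 89.71)
```

```bash
python3 -m inch '[{"tx":-0.1,"ty":-0.1,"tz":1,"ax":0,"ay":0,"az":0,"jaw":0},{"tx":0,"ty":0,"tz":2,"ax":0,"ay":0,"az":0,"jaw":0},{"tx":0,"ty":0,"tz":1.2,"ax":0,"ay":0,"az":0,"jaw":0},{"tx":0,"ty":0,"tz":0.4,"ax":0,"ay":0,"az":0,"jaw":0},{"tx":0,"ty":0,"tz":0,"ax":0,"ay":0,"az":0,"jaw":0}]'
python3 m2.py b
```

```text
t: 8.5
ee_pos: [536.8, 6.5, 108.8]
orientation: [-2.1, -2.336, 0.0]
ft_force: [-0.3, 0.5, -3.9]
width: 13.7
8.5 [536.8   6.5 108.8] yaw 96.09 zaxis [-0.  0. -1.] F [-0.29  0.48 -3.88] w 13.729145755716006 q [-0.01  0.46  1.9   0.    0.78 -1.69]
top panel u [-175.86386789 -169.74698284 -164.22175391]
top tray 0.53 108 z [ 94.7 135.4] rim u [-159.5  -72.7] v [-103.3  -78.3] (array([-118.1, -100.3]), array([22.3, 90.7]), 75.08)
side panel u [-176.18369379 -170.11906946 -157.99482537]
side tray 0.7 1568 z [ 95. 140.] rim u [-159.5  -69. ] v [-103.5  106.5] (array([-114. ,    0.8]), array([214. ,  91.6]), 89.86)
```

View pics/side_b.png

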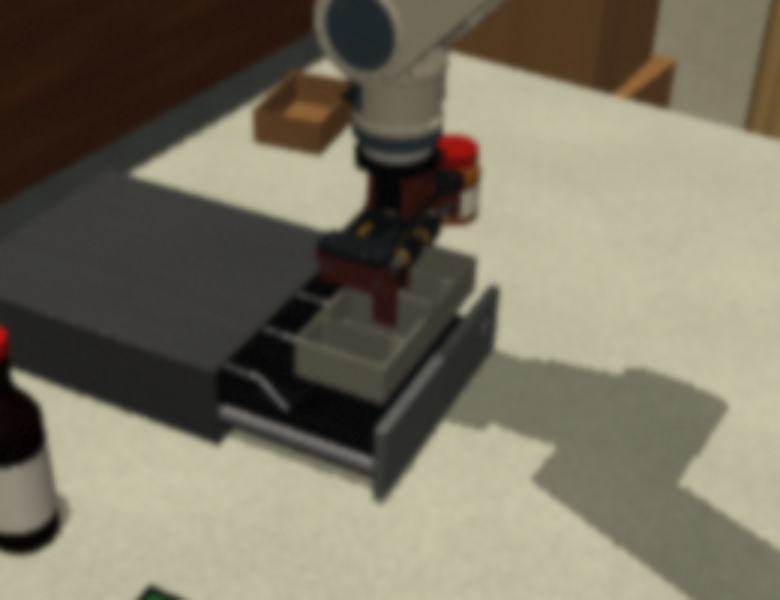

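The side picture shows the tray hanging level, centred over the bay (about pixel 385,330 in the crop) and clear of the front panel. Lowering it now.

```bash
python3 -m inch '[{"tx":0.05,"ty":-0.05,"tz":1,"ax":0,"ay":0,"az":0,"jaw":0},{"tx":0,"ty":0,"tz":1.5,"ax":0,"ay":0,"az":0,"jaw":0},{"tx":0,"ty":0,"tz":1.5,"ax":0,"ay":0,"az":0,"jaw":0},{"tx":0,"ty":0,"tz":1,"ax":0,"ay":0,"az":0,"jaw":0},{"tx":0,"ty":0,"tz":0.5,"ax":0,"ay":0,"az":0,"jaw":0},{"tx":0,"ty":0,"tz":0,"ax":0,"ay":0,"az":0,"jaw":0}]'
python3 -m inch '[{"tx":0,"ty":0,"tz":0.5,"ax":0,"ay":0,"az":0,"jaw":0},{"tx":0,"ty":0,"tz":0.5,"ax":0,"ay":0,"az":0,"jaw":0},{"tx":0,"ty":0,"tz":0.5,"ax":0,"ay":0,"az":0,"jaw":0},{"tx":0,"ty":0,"tz":0.4,"ax":0,"ay":0,"az":0,"jaw":0},{"tx":0,"ty":0,"tz":0,"ax":0,"ay":0,"az":0,"jaw":0}]'
```

```text
t: 9.45
ee_pos: [536.1, 7.0, 53.5]
orientation: [-2.1, -2.336, 0.001]
ft_force: [0.2, -0.0, -3.5]
width: 13.9
t: 10.07
ee_pos: [536.0, 7.1, 34.6]
orientation: [-2.1, -2.336, 0.001]
ft_force: [-0.3, 0.8, -3.5]
width: 14.0
```

```bash
python3 -m inch '[{"tx":0,"ty":0,"tz":0.2,"ax":0,"ay":0,"az":0,"jaw":0},{"tx":0,"ty":0,"tz":0.2,"ax":0,"ay":0,"az":0,"jaw":0},{"tx":0,"ty":0,"tz":0.1,"ax":0,"ay":0,"az":0,"jaw":0},{"tx":0,"ty":0,"tz":0,"ax":0,"ay":0,"az":0,"jaw":0}]'
python3 -m inch '[{"tx":0,"ty":0,"tz":0.1,"ax":0,"ay":0,"az":0,"jaw":0},{"tx":0,"ty":0,"tz":0,"ax":0,"ay":0,"az":0,"jaw":0}]'
```

```text
t: 10.58
ee_pos: [536.3, 7.1, 29.9]
orientation: [-2.1, -2.336, 0.0]
ft_force: [0.4, -0.8, -3.8]
width: 14.0
t: 10.82
ee_pos: [536.3, 7.1, 28.9]
orientation: [-2.1, -2.336, 0.0]
ft_force: [-0.4, -0.2, -5.0]
width: 13.8
```

```bash
python3 -m inch '[{"tx":0,"ty":0,"tz":0.1,"ax":0,"ay":0,"az":0,"jaw":0},{"tx":0,"ty":0,"tz":0,"ax":0,"ay":0,"az":0,"jaw":0}]'
python3 -m inch '[{"tx":0,"ty":0,"tz":0.05,"ax":0,"ay":0,"az":0,"jaw":0},{"tx":0,"ty":0,"tz":0,"ax":0,"ay":0,"az":0,"jaw":0}]'
```

```text
t: 11.08
ee_pos: [536.6, 7.1, 28.2]
orientation: [2.1, 2.336, 0.001]
ft_force: [-0.5, 0.4, -0.7]
width: 13.9
t: 11.32
ee_pos: [536.9, 7.1, 28.2]
orientation: [2.099, 2.336, 0.001]
ft_force: [-1.2, 1.2, 5.5]
width: 13.6
```

Floor contact felt. Release and lift.

```bash
python3 -m inch '[{"tx":0,"ty":0,"tz":0,"ax":0,"ay":0,"az":0,"jaw":0.5},{"tx":0,"ty":0,"tz":0,"ax":0,"ay":0,"az":0,"jaw":0.5},{"tx":0,"ty":0,"tz":0,"ax":0,"ay":0,"az":0,"jaw":0.5},{"tx":0,"ty":0,"tz":-0.5,"ax":0,"ay":0,"az":0,"jaw":0.5},{"tx":0,"ty":0,"tz":-1,"ax":0,"ay":0,"az":0,"jaw":0.5},{"tx":0,"ty":0,"tz":-2,"ax":0,"ay":0,"az":0,"jaw":0.5},{"tx":0,"ty":0,"tz":-3,"ax":0,"ay":0,"az":0,"jaw":0.5},{"tx":0,"ty":0,"tz":-3,"ax":0,"ay":0,"az":0,"jaw":0.3},{"tx":0,"ty":0,"tz":-3,"ax":0,"ay":0,"az":0,"jaw":0},{"tx":0,"ty":-2,"tz":-1,"ax":0,"ay":0,"az":0,"jaw":0},{"tx":0,"ty":-4,"tz":0,"ax":0,"ay":0,"az":0,"jaw":0},{"tx":0,"ty":-4,"tz":0,"ax":0,"ay":0,"az":0,"jaw":0}]'
python3 -m inch '[{"tx":0,"ty":-4,"tz":0,"ax":0,"ay":0,"az":0,"jaw":0},{"tx":0,"ty":0,"tz":0,"ax":0,"ay":0,"az":0,"jaw":0}]'
sed -i "s/zb=.*/zb=13/" m2.py; python3 m2.py c
```

```text
t: 12.82
ee_pos: [436.0, -3.7, 163.3]
orientation: [2.099, 2.336, 0.001]
ft_force: [1.2, 0.2, 0.5]
width: 0.8
t: 13.08
ee_pos: [394.3, -7.9, 162.8]
orientation: [-2.1, -2.335, 0.001]
ft_force: [-0.1, 0.4, -0.3]
width: 0.5
13.07 [394.3  -7.9 162.8] yaw 96.08 zaxis [-0.001  0.    -1.   ] F [-0.15  0.37 -0.25] w 0.5025466815666386 q [-0.05  0.18  2.16 -0.    0.8  -1.73]
top panel u [-175.20300564 -169.32627938 -163.78649558]
top tray 0.59 2000 z [12.3 63.8] rim u [-159.2  -65.8] v [-102.2  104.1] (array([-112.6,    0.9]), array([ 93.9, 208.1]), 0.25)
side panel u [-175.86268319 -170.01459304 -163.45872801]
side tray 0.63 1113 z [13.7 60. ] rim u [-144.9  -68.7] v [-103.   105.2] (array([-107.3,   -1.2]), array([220.7,  83.1]), 88.46)
```

View pics/side_c.png

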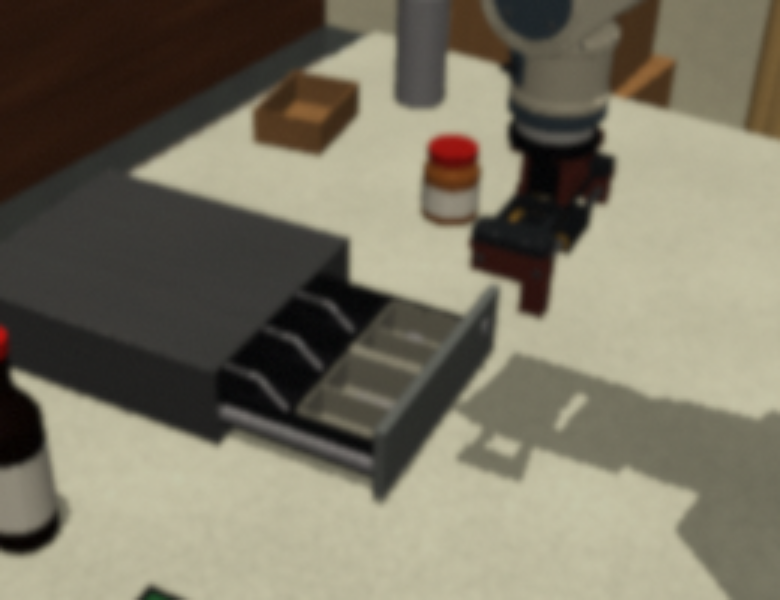

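The tray lies flat in the bay (crop about 400,370), with its rim inside the bay walls. Now lower in front of the panel.

```bash
python3 -m inch '[{"tx":0,"ty":0,"tz":2,"ax":0,"ay":0,"az":0,"jaw":0},{"tx":0,"ty":0,"tz":3,"ax":0,"ay":0,"az":0,"jaw":0},{"tx":0,"ty":0,"tz":3,"ax":0,"ay":0,"az":0,"jaw":0},{"tx":0,"ty":0,"tz":3,"ax":0,"ay":0,"az":0,"jaw":0},{"tx":0,"ty":1,"tz":1.2,"ax":0,"ay":0,"az":0,"jaw":0},{"tx":0,"ty":2.5,"tz":0,"ax":0,"ay":0,"az":0,"jaw":0},{"tx":0,"ty":2,"tz":0,"ax":0,"ay":0,"az":0,"jaw":0},{"tx":0,"ty":0.7,"tz":0,"ax":0,"ay":0,"az":0,"jaw":0},{"tx":0,"ty":0,"tz":0,"ax":0,"ay":0,"az":0,"jaw":0}]'
python3 -m inch '[{"tx":0,"ty":0.3,"tz":0,"ax":0,"ay":0,"az":0,"jaw":0},{"tx":0,"ty":0.4,"tz":0,"ax":0,"ay":0,"az":0,"jaw":0},{"tx":0,"ty":0.5,"tz":0,"ax":0,"ay":0,"az":0,"jaw":0},{"tx":0,"ty":0.5,"tz":0,"ax":0,"ay":0,"az":0,"jaw":0},{"tx":0,"ty":0.5,"tz":0,"ax":0,"ay":0,"az":0,"jaw":0},{"tx":0,"ty":0.5,"tz":0,"ax":0,"ay":0,"az":0,"jaw":0}]'
```

```text
t: 14.4
ee_pos: [459.4, -1.2, 40.7]
orientation: [2.1, 2.336, 0.001]
ft_force: [-0.4, 0.1, 0.2]
width: 0.5
t: 15.15
ee_pos: [485.9, 1.7, 40.5]
orientation: [-2.1, -2.337, 0.0]
ft_force: [-1.5, 0.4, 0.1]
width: 0.2
```

```bash
python3 -m inch '[{"tx":0,"ty":0.6,"tz":0,"ax":0,"ay":0,"az":0,"jaw":0},{"tx":0,"ty":0.8,"tz":0,"ax":0,"ay":0,"az":0,"jaw":0},{"tx":0,"ty":0.9,"tz":0,"ax":0,"ay":0,"az":0,"jaw":0},{"tx":0,"ty":0.9,"tz":0,"ax":0,"ay":0,"az":0,"jaw":0},{"tx":0,"ty":0.9,"tz":0,"ax":0,"ay":0,"az":0,"jaw":0},{"tx":0,"ty":0.9,"tz":0,"ax":0,"ay":0,"az":0,"jaw":0},{"tx":0,"ty":0.9,"tz":0,"ax":0,"ay":0,"az":0,"jaw":0},{"tx":0,"ty":0.9,"tz":0,"ax":0,"ay":0,"az":0,"jaw":0},{"tx":0,"ty":0.9,"tz":0,"ax":0,"ay":0,"az":0,"jaw":0},{"tx":0,"ty":0.7,"tz":0,"ax":0,"ay":0,"az":0,"jaw":0},{"tx":0,"ty":0.4,"tz":0,"ax":0,"ay":0,"az":0,"jaw":0},{"tx":0,"ty":0,"tz":0,"ax":0,"ay":0,"az":0,"jaw":0}]'; python3 g.py
```

```text
t: 16.65
ee_pos: [573.8, 11.0, 40.7]
orientation: [2.099, 2.336, 0.001]
ft_force: [-0.3, -0.5, -0.2]
width: 0.4
16.65 [573.8  11.   40.7] yaw 96.1 zaxis [ 0.001 -0.    -1.   ] F [-0.26 -0.47 -0.16] w 0.39673129564981197 q [-0.    0.61  1.84 -0.    0.69 -1.68]
```

```bash
python3 -m inch '[{"tx":0,"ty":0.3,"tz":0,"ax":0,"ay":0,"az":0,"jaw":0},{"tx":0,"ty":0.4,"tz":0,"ax":0,"ay":0,"az":0,"jaw":0},{"tx":0,"ty":0.4,"tz":0,"ax":0,"ay":0,"az":0,"jaw":0},{"tx":0,"ty":0.4,"tz":0,"ax":0,"ay":0,"az":0,"jaw":0},{"tx":0,"ty":0.4,"tz":0,"ax":0,"ay":0,"az":0,"jaw":0},{"tx":0,"ty":0.4,"tz":0,"ax":0,"ay":0,"az":0,"jaw":0},{"tx":0,"ty":0.4,"tz":0,"ax":0,"ay":0,"az":0,"jaw":0},{"tx":0,"ty":0.2,"tz":0,"ax":0,"ay":0,"az":0,"jaw":0},{"tx":0,"ty":0,"tz":0,"ax":0,"ay":0,"az":0,"jaw":0}]'
python3 -m inch '[{"tx":0,"ty":0.15,"tz":0,"ax":0,"ay":0,"az":0,"jaw":0},{"tx":0,"ty":0.15,"tz":0,"ax":0,"ay":0,"az":0,"jaw":0},{"tx":0,"ty":0,"tz":0,"ax":0,"ay":0,"az":0,"jaw":0}]'
python3 -m inch '[{"tx":0,"ty":0.1,"tz":0,"ax":0,"ay":0,"az":0,"jaw":0},{"tx":0,"ty":0.1,"tz":0,"ax":0,"ay":0,"az":0,"jaw":0},{"tx":0,"ty":0,"tz":0,"ax":0,"ay":0,"az":0,"jaw":0}]'
```

```text
t: 17.77
ee_pos: [601.4, 14.0, 40.3]
orientation: [-2.099, -2.336, 0.002]
ft_force: [-5.3, -1.6, 3.7]
width: 0.4
t: 18.15
ee_pos: [604.0, 14.3, 40.3]
orientation: [-2.099, -2.335, 0.002]
ft_force: [-7.0, -2.0, 5.1]
width: 0.5
t: 18.52
ee_pos: [605.8, 14.5, 40.3]
orientation: [-2.099, -2.335, 0.003]
ft_force: [-5.3, -1.6, 4.5]
width: 0.7
```

```bash
M='x'; python3 -m inch '[{"tx":0,"ty":0.1,"tz":0,"ax":0,"ay":0,"az":0,"jaw":0},{"tx":0,"ty":0.1,"tz":0,"ax":0,"ay":0,"az":0,"jaw":0},{"tx":0,"ty":0,"tz":0,"ax":0,"ay":0,"az":0,"jaw":0}]'
python3 -m inch '[{"tx":0,"ty":0.1,"tz":0,"ax":0,"ay":0,"az":0,"jaw":0},{"tx":0,"ty":0.1,"tz":0,"ax":0,"ay":0,"az":0,"jaw":0},{"tx":0,"ty":0,"tz":0,"ax":0,"ay":0,"az":0,"jaw":0}]'
```

```text
t: 18.9
ee_pos: [607.7, 14.7, 40.3]
orientation: [-2.099, -2.335, 0.003]
ft_force: [-7.6, -1.9, 5.0]
width: 0.6
t: 19.27
ee_pos: [609.5, 14.9, 40.2]
orientation: [-2.099, -2.335, 0.003]
ft_force: [-7.9, -1.1, 5.2]
width: 0.2
```

```bash
python3 -m inch '[{"tx":0,"ty":0.1,"tz":0,"ax":0,"ay":0,"az":0,"jaw":0},{"tx":0,"ty":0,"tz":0,"ax":0,"ay":0,"az":0,"jaw":0}]'
python3 -m inch '[{"tx":0,"ty":0.1,"tz":0,"ax":0,"ay":0,"az":0,"jaw":0},{"tx":0,"ty":0,"tz":0,"ax":0,"ay":0,"az":0,"jaw":0}]'
```

```text
t: 19.52
ee_pos: [610.3, 15.0, 40.2]
orientation: [-2.098, -2.335, 0.004]
ft_force: [-8.0, -2.4, 5.3]
width: 0.5
t: 19.77
ee_pos: [611.3, 15.1, 40.2]
orientation: [-2.098, -2.335, 0.004]
ft_force: [-8.6, -1.1, 5.6]
width: 0.5
```

```bash
python3 -m inch '[{"tx":0,"ty":0.1,"tz":0,"ax":0,"ay":0,"az":0,"jaw":0},{"tx":0,"ty":0,"tz":0,"ax":0,"ay":0,"az":0,"jaw":0}]'
python3 -m inch '[{"tx":0,"ty":0.1,"tz":0,"ax":0,"ay":0,"az":0,"jaw":0},{"tx":0,"ty":0,"tz":0,"ax":0,"ay":0,"az":0,"jaw":0}]'
```

```text
t: 20.02
ee_pos: [611.7, 15.2, 40.2]
orientation: [-2.098, -2.334, 0.005]
ft_force: [-10.6, -1.9, 7.3]
width: 0.7
t: 20.27
ee_pos: [611.9, 15.2, 40.1]
orientation: [-2.097, -2.333, 0.007]
ft_force: [-12.5, -2.2, 9.4]
width: 0.4
```

```bash
python3 -m inch '[{"tx":0,"ty":0.06,"tz":0,"ax":0,"ay":0,"az":0,"jaw":0},{"tx":0,"ty":0,"tz":0,"ax":0,"ay":0,"az":0,"jaw":0}]'
python3 -m inch '[{"tx":0,"ty":-0.1,"tz":0,"ax":0,"ay":0,"az":0,"jaw":0},{"tx":0,"ty":-0.2,"tz":0,"ax":0,"ay":0,"az":0,"jaw":0},{"tx":0,"ty":-0.3,"tz":0,"ax":0,"ay":0,"az":0,"jaw":0},{"tx":0,"ty":-0.3,"tz":0,"ax":0,"ay":0,"az":0,"jaw":0},{"tx":0,"ty":-0.3,"tz":0,"ax":0,"ay":0,"az":0,"jaw":0},{"tx":0,"ty":0,"tz":0,"ax":0,"ay":0,"az":0,"jaw":0}]'
python3 -m inch '[{"tx":0,"ty":-1.5,"tz":0,"ax":0,"ay":0,"az":0,"jaw":0},{"tx":0,"ty":-3,"tz":0,"ax":0,"ay":0,"az":0,"jaw":0},{"tx":0,"ty":-4,"tz":0,"ax":0,"ay":0,"az":0,"jaw":0},{"tx":0,"ty":-3,"tz":0,"ax":0,"ay":0,"az":0,"jaw":0},{"tx":0,"ty":0,"tz":0,"ax":0,"ay":0,"az":0,"jaw":0}]'
cat > m3.py <<'E'
from h import *
import sys
y=np.radians(6.16); rim=np.array([649.6,19.9])
for n in ['top','side']:
    im,d=viewer.get_image(n); cv2.imwrite(f'pics/{n}_{sys.argv[-1]}.png',cv2.resize(im[90:290,200:460],None,fx=3,fy=3)[:,:,::-1])
    w=cloud(n,d).reshape(-1,3); w=w[~np.isnan(w[:,0])]; dd=w[:,:2]-rim; u=dd@[np.cos(y),np.sin(y)]; v=dd@[-np.sin(y),np.cos(y)]; z=w[:,2]
    for a in (-120,40):
        f=(abs(z-60)<22)&(u<-10)&(u>-75)&(v>a)&(v<a+80)
        g=(abs(z-88)<3)&(u<-10)&(u>-75)&(v>a)&(v<a+80)
        if f.sum()>3: print(n,a,'face u',f.sum(),np.percentile(u[f],[5,50,95]).round(1))
        if g.sum()>3: print(n,a,'top u',g.sum(),np.percentile(u[g],[2,50,98]).round(1))
E
python3 m3.py d
```

```text
t: 20.52
ee_pos: [612.0, 15.2, 40.1]
orientation: [-2.097, -2.333, 0.008]
ft_force: [-13.9, -2.1, 10.2]
width: 0.5
t: 21.28
ee_pos: [604.3, 14.3, 40.8]
orientation: [2.099, 2.336, 0.002]
ft_force: [-0.4, -0.0, 0.3]
width: 0.4
t: 21.9
ee_pos: [486.3, 1.9, 40.4]
orientation: [-2.099, -2.335, 0.003]
ft_force: [0.5, 0.4, 0.7]
width: 0.6
top -120 face u 85 [-36.6 -33.5 -32.4]
top -120 top u 86 [-34.1 -28.2 -22.2]
top 40 face u 86 [-34.2 -33.3 -17.3]
top 40 top u 90 [-33.7 -27.5 -22. ]
side -120 face u 139 [-35.6 -33.4 -31.4]
side -120 top u 43 [-33.4 -28.4 -22.4]
side 40 face u 177 [-34.6 -33.1 -31.5]
side 40 top u 58 [-34.3 -28.9 -22.8]
```

View pics/side_d.png

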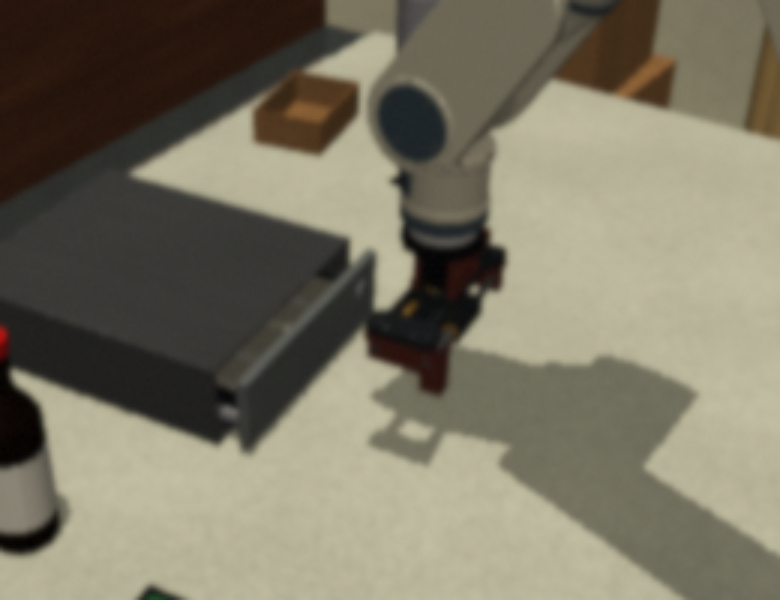

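The panel stands about 34 mm in front of the housing rim (crop about 310,350). That is 6 mm out from the stop, not the 30 mm or more of a spring-back, so it has latched. I'll wait a second and check again.

```bash
python3 -m inch '[{"tx":0,"ty":-2,"tz":0,"ax":0,"ay":0,"az":0,"jaw":0},{"tx":0,"ty":0,"tz":-3,"ax":0,"ay":0,"az":0,"jaw":0},{"tx":0,"ty":0,"tz":-3,"ax":0,"ay":0,"az":0,"jaw":0},{"tx":0,"ty":0,"tz":0,"ax":0,"ay":0,"az":0,"jaw":0},{"tx":0,"ty":0,"tz":0,"ax":0,"ay":0,"az":0,"jaw":0},{"tx":0,"ty":0,"tz":0,"ax":0,"ay":0,"az":0,"jaw":0},{"tx":0,"ty":0,"tz":0,"ax":0,"ay":0,"az":0,"jaw":0},{"tx":0,"ty":0,"tz":0,"ax":0,"ay":0,"az":0,"jaw":0}]'
python3 m3.py e; python3 - <<'E'
from h import *
w0=None
for n in ['top','side']:
    im,d=viewer.get_image(n); w=cloud(n,d)
    for t in ['coin_tray_center','calculator','jar','soy_bottle']:
        for r in masks_of(n,t)[:1]:
            p=w[r['pixels']];p=p[~np.isnan(p[:,0])]
            if len(p): print(n,t,round(r['score'],2),len(p),np.round(np.median(p,0)),np.percentile(p[:,2],[5,95]).round())
E
```

```text
t: 23.0
ee_pos: [469.0, -0.1, 100.0]
orientation: [-2.1, -2.336, 0.001]
ft_force: [0.5, -0.5, -0.6]
width: 0.8
top -120 face u 82 [-36.5 -33.5 -32.5]
top -120 top u 90 [-33.9 -28.2 -22. ]
top 40 face u 83 [-34.2 -33.4 -13.8]
top 40 top u 87 [-34.  -27.7 -21.9]
side -120 face u 136 [-35.9 -33.4 -31.8]
side -120 top u 44 [-34.  -27.8 -22.2]
side 40 face u 175 [-34.7 -33.  -31.3]
side 40 top u 57 [-33.6 -28.6 -22.6]
top coin_tray_center 0.73 448 [654.  25.  20.] [14. 60.]
top calculator 0.76 1588 [480. 379.  22.] [17. 26.]
top jar 0.59 567 [ 668. -350.   92.] [27. 98.]
top soy_bottle 0.6 731 [694. 327. 138.] [ 23. 216.]
side coin_tray_center 0.61 348 [675.  28.  37.] [15. 87.]
side calculator 0.57 2600 [474. 389.  19.] [ 8. 22.]
side soy_bottle 0.88 1587 [689. 352. 107.] [ 14. 211.]
```

```bash
python3 -c "
from workcell import ctrl
print(ctrl.close_job())"
```

```text
the job is handed in; nothing more can be done
None
```

I lowered the coin tray flat into the front bay, felt it touch the floor and let it go, then pressed the drawer shut and handed the job in at about 23 s. No verdict was reported.

- **Tray:** with the drawer still open, its rim measured about 1–2 mm off the bay's centre in the top view. The side view was partly blocked by the panel and read further off. After closing, only part of the tray shows, and I did not re-measure it.
- **Press:** the stop was felt as a steep rise at a push of about 14 N. With the vertical part (10 N) the total was about 17 N, below the 25 N limit.
- **Drawer:** one press was enough. The panel then stood about 6 mm out from the stop. It had not moved when I measured again about a second later with nothing touching it. By my estimate it sits about 7 mm outside its nominal shut place, within the 12 mm allowed.
- **Other things:** the calculator, jar and soy bottle were within about 1 mm of their starting places. The side camera missed the jar in the last look, so that check rests on the top camera alone.

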